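Push the checker home and shut the tray gate

TASK

With the fingertips, push the black ebony checker along the table, in past the open gate of the checker tray, until it rests against the green stop at the end of the lane, then push the little wooden gate fully shut behind it. The checker must stay flat on the table all the way: do not pick it up. Leave the loose things around it where they lie.

Things in the scene. Friction and masses are not known exactly. Their poses are not given: they have to be found in the camera images.
- ebony_checker: The black wooden checker to push: a flat disc 46 mm in diameter and 12 mm thick, about 35 g, with a pale bone spot 24 mm wide on top, lying flat and loose on the table. Origin at the centre of its underside; z up.
- tray: Wooden tray fixed to the table, walls 22 mm high. Front: a floorless lane (the checker slides on the table), 64 mm between its side walls (inner faces y = -32, +32 mm). Origin: on the table, mid-lane; +x runs along the lane from the open mouth (x = -40 mm) to the green stop (face at x = +40). Checker home: its centre at about x = +17. Behind the stop: a closed bay with two fixed pale checkers.
- lane_stop (a point): Middle of the green stop's face at the end of the lane, 10 mm above the table.
- gate (a joint): Angle of the small cedar gate about the upright pin at the lane's mouth: 0 = shut across the mouth (hard stop), growing as it swings outward; at 1.57 rad it points straight out along tray -x, beyond that (up to 2.5) it leans off to the tray's +y side. Starts at 1.75 to 2.3. Light friction (0.02 N m), no spring: stays where left.
- gate_hinge (a point): The gate's hinge axis (upright brass pin of 8 mm diameter, 32 mm high) at tray x = -45 mm, y = +37 mm; the point lies 18 mm above the table.
- gate_tip (a point): Middle of the gate's free end, 74 mm from the hinge axis and 18 mm above the table. The gate is a flat board 8 mm thick, from 4 to 32 mm above the table; shut, it reaches from the hinge along tray -y, its mid-plane at tray x = -45 mm.
- pale_checker: Bystander: a pale yellow wooden checker with a reddish spot, 46 mm in diameter, 12 mm thick, loose. Origin at the centre of its underside.
- bone_die: Bystander: a bone die, 18 mm cube with black pips, loose. Origin at the centre of its underside.
- hinge_pair: Bystander: a pair of small brass hinges lying flat on each other, about 56 x 39 mm, 8 mm high (knuckles to 11 mm), loose. Origin under the middle of the lower one.
- cedar_strip: Bystander: a reddish cedar inlay strip 160 x 18 x 5 mm, loose; its long side is its x axis. Origin at the centre of its underside.
- clamp_frame: Bystander, fixed: the wooden clamping frame 360 x 260 mm, 50 mm high (iron crank with a wooden grip on the robot's side to 95 mm), holding a walnut board. Origin at the table under its middle.
Mind the look-alikes: they are no part of the job. Of the things that look like the ebony_checker, take the one that is nearest to the robot's base at the start.

How it is judged:
By the outcome, as a careful person would: the job done as asked, in the order asked, and still so for the second after the job is handed in, with the robot touching nothing.
It also fails if it takes over 72 s, if anything falls off the work surface, if the arm or the gripper's body presses on something with over 40 N, if the wrist force passes 120 N, or if a joint passes its speed limit or range.

ROBOT

A 6-joint arm with a two-finger parallel gripper is mounted at the origin on the work surface. World frame = base frame: x ahead of the robot, y to its left, z up, the work surface at z = 0. Lengths are in m, angles in rad, forces in N, time in s.
With the tool pointing down it reaches from about 0.275 to 0.75 m from the base axis. Payload 10.2 kg.
Tool frame: the origin (TCP) lies on the centre line of the jaws, within the pads' length; the fingertips stand 22 mm ahead of it and the grasp point (between the pads) lies 3 mm ahead of it (ctrl.tip_reach is the distance from the TCP to the fingertips, in m); z points along the fingers, y is the direction in which the jaws open and shut (so a half turn about z gives the same grasp; the last joint's range is limited). The gripper opens to 85 mm and grips with 20 to 120 N. Pads are 22 mm wide; open, the fingers measure 114 mm over their backs; the gripper's body (76 mm by 85 mm) begins 54 mm behind the grasp point. The pads swing forward as they close: fully open they stand 13 mm farther back than shut.
Start: joints at [1.092, 0.313, 1.498, -0, 1.331, -0.223], TCP at [0.133, 0.508, 0.253] pointing down, gripper open.
Joint ranges: [-2.94, 2.94], [-0.97, 2.17], [0.19, 2.56], [-1.23, 4.37], [0.02, 3.11], [-2.88, 2.88]. Speed limits (rad/s): [2.39, 2.39, 3.01, 3.14, 3.14, 3.14].

INTERFACE

Orientations are given as [roll, pitch, yaw] about the fixed x, y, z axes, in that order (R = Rz(yaw) Ry(pitch) Rx(roll)).
In Python, from station import ctrl gives the robot as it stands.
- The arm moves only by the tool servo_tool, never from a script. Its arguments are lists of equal length, an entry for each row: "translation": the shift along the tool's x, y, z in cm, a list of three; "yaw": the turn about the tool's z in degrees. A call has 1 to 10 rows; each row is the pose to reach, as a shift and turn from the pose measured when the call began, along the tool's axes at that moment; what a row does not reach only later rows make up. A row lasts 1/12 s, in which the tool goes at most 41.7 mm and 7.16 degrees, less where a joint would pass 70% of its speed; a pose out of reach is approached as far as the arm can. A call with a gripper value outside its range is refused whole. "gripper" is the gripper's target within -1 to 1 (fully open at 1, half-way at 0, shut at -1), set as the call begins (left out, the last holds). The fingers move at their own pace and stop on an object; "squeeze" is the grip in N (left out, the last holds). Time passes only in rows, so rows that repeat a pose let the fingers close. It gives the time, the measured TCP pose, the force and the opening at its end, in the units of the state.
- ctrl.read_state(): the state, without advancing time (a new reading comes with each control period).
- ctrl.capture(name): name is "scene" or "top" or "wrist"; returns a dict with "img" (384x512x3 uint8, red, green, blue), "fov_y" (degrees; the focal length in pixels is half the picture's height over the tangent of half this angle, whatever the lens; pixels are square), "cx", "cy" (the principal point, pixels), "R" (3x3) and "t" (3): a world point X has camera coordinates R X + t; the wrist camera has in their place "hand_eye" (4x4, takes a point from camera to tool coordinates, whose origin is the TCP and whose axes are the flange's). Camera axes: x right, y down, z forward; pixel columns grow to the right and rows downward; lengths in m; the calibration is good to about 2 mm. The wrist camera is an equidistant fisheye: a pixel r from the principal point sees the ray r / f radians off the axis. A picture is of the moment at which its call begins: read the wrist's pose just before it. There is no depth.
- ctrl.finish_job(): hands the job in, once; it reports no verdict.
The state is a dict: "time_s": time; "joints": joint angles; "joint_velocities": joint speeds; "tau": joint torques, N m; "tool_pos": TCP position; "ee_rot": TCP orientation; "wrist_force": force on the tool from outside, world axes, zero at the start; "torque": the same for the moment, N m; "opening": finger opening in m.
Only numpy, scipy, OpenCV 4.12 (cv2) and the standard library are available. Lean on these libraries where they do the work, as an engineer would, in place of code of your own. Each camera call takes 0.05 s, during which the arm holds its last target.

## Working session

There is one attempt and no reset: what is moved stays moved. The work goes in short steps, Python scripts to look and compute and a tool call to move; the robot and the scene stay as the last step left them, time stands still between calls to the robot, and variables do not carry over. Pictures are saved under pics/ and viewed, and the job is handed in when it is done.

Besides the shell and the picture viewer there is one more tool, called after "Call:" as name(argument=value, ...), one argument or row to a line, values as JSON. servo_tool: Moves the arm, as the interface text tells. Its arguments: {"type":"object","properties":{"translation":{"type":"array","items":{"type":"array","items":{"type":"number"}}},"yaw":{"type":"array","items":{"type":"number"}},"gripper":{"type":"number"},"squeeze":{"type":"number"}},"required":["translation","yaw"]}

```bash
ls; mkdir -p pics
python3 - <<'E'
from station import ctrl
import cv2
s=ctrl.read_state();print(s)
for n in("scene","top","wrist"):
    c=ctrl.capture(n);cv2.imwrite(f"pics/{n}0.png",c["img"][:,:,::-1]);print(n,{k:v for k,v in c.items() if k!="img"})
E
```

```text
pics
{'time_s': 0.0, 'joints': array([ 1.09158987e+00,  3.13439538e-01,  1.49843426e+00,  1.33572700e-05,
        1.33095190e+00, -2.23390680e-01]), 'joint_velocities': array([ 0.00069118,  0.00013199, -0.00116581,  0.00018996,  0.00156396,
       -0.00032382]), 'tau': array([-4.58214636e-04, -4.12270832e+01, -2.59736878e+01, -2.35319721e-04,
        4.19833028e-03, -1.02887725e-07]), 'tool_pos': array([0.1327446 , 0.50771641, 0.25274146]), 'ee_rot': array([-3.14039312e+00, -2.85814815e-04,  2.88577353e+00]), 'wrist_force': array([-0.19429064, -0.06725067,  0.19930105]), 'torque': array([-0.01771982,  0.00060006, -0.02354209]), 'opening': 0.08586179665303789}
scene {'fov_y': 42.6565297042669, 'cx': 252.8781380399862, 'cy': 199.4117555002924, 'R': array([[ 0.77014758,  0.63772913, -0.01320069],
       [ 0.54538685, -0.66908164, -0.50485933],
       [-0.33079584,  0.38161671, -0.86310069]]), 't': array([-0.51619404, -0.23696697,  1.56651565])}
top {'fov_y': 55.71847405035524, 'cx': 251.21612278424686, 'cy': 190.21138855845936, 'R': array([[-1.23324553e-02, -9.99923952e-01,  1.25688511e-05],
       [-9.91073133e-01,  1.22216259e-02, -1.32757960e-01],
       [ 1.32747711e-01, -1.64968826e-03, -9.91148487e-01]]), 't': array([0.06898185, 0.59483256, 0.99945232])}
wrist {'fov_y': 65.70646984690485, 'cx': 256.0839247191299, 'cy': 195.96624382149727, 'hand_eye': array([[ 6.63735207e-05, -9.64241645e-01, -2.65024615e-01,
         6.75419444e-02],
       [ 9.99999988e-01,  1.00610621e-04, -1.15609754e-04,
        -1.56609411e-04],
       [ 1.38140030e-04, -2.65024604e-01,  9.64241640e-01,
        -1.22188935e-01],
       [ 0.00000000e+00,  0.00000000e+00,  0.00000000e+00,
         1.00000000e+00]])}
```

View pics/scene0.png

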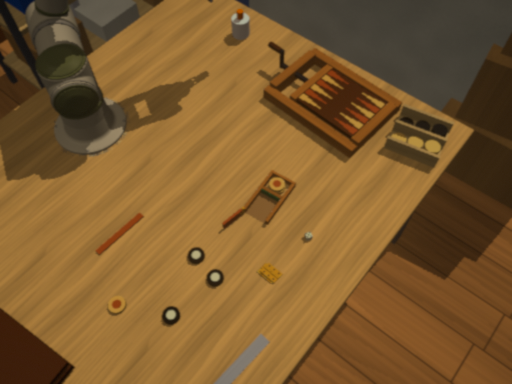

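View pics/top0.png

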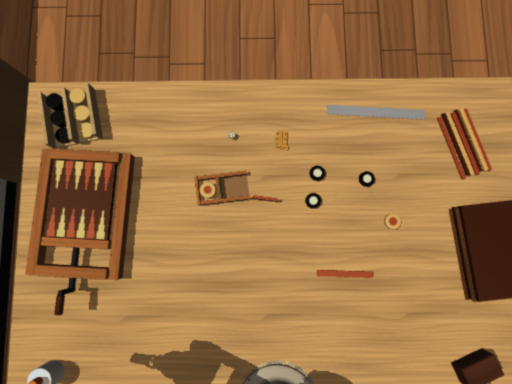

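View pics/wrist0.png

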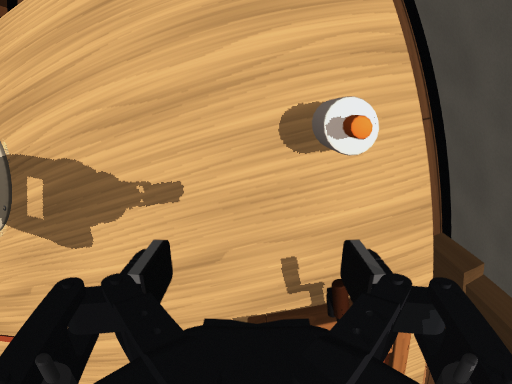

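The top view shows three black checkers with pale spots at (318,173), (314,201) and (367,179). Robot base is near (277,375), so (314,201) looks nearest. The tray is at about (222,188), and its gate goes from about (252,197) to (281,200). Next I measure them.

```bash
cat > h.py <<'E'
import numpy as np,cv2
from station import ctrl
from scipy.spatial.transform import Rotation as Ro
def foc(c): return 192/np.tan(np.radians(c["fov_y"]/2))
def pix2w(c,uv,z):
    f=foc(c);uv=np.atleast_2d(np.array(uv,float))
    d=np.c_[(uv[:,0]-c["cx"])/f,(uv[:,1]-c["cy"])/f,np.ones(len(uv))]
    o=-c["R"].T@c["t"]; w=d@c["R"]
    return o+w*((z-o[2])/w[:,2])[:,None]
def w2pix(c,X):
    X=np.atleast_2d(X);p=X@c["R"].T+c["t"];f=foc(c)
    return np.c_[c["cx"]+f*p[:,0]/p[:,2],c["cy"]+f*p[:,1]/p[:,2]]
def wristpose(c,s):
    R=Ro.from_euler('xyz',s["ee_rot"]).as_matrix();H=c["hand_eye"]
    return R@H[:3,:3],R@H[:3,3]+s["tool_pos"]
def wr2w(c,s,uv,z):
    A,o=wristpose(c,s);f=foc(c);uv=np.atleast_2d(np.array(uv,float))
    d=uv-[c["cx"],c["cy"]];r=np.linalg.norm(d,axis=1)+1e-9;th=r/f
    v=np.c_[d/r[:,None]*np.sin(th)[:,None],np.cos(th)]@A.T
    return o+v*((z-o[2])/v[:,2])[:,None]
E
python3 - <<'E'
from h import *
for n in("scene","top"):
    c=ctrl.capture(n);im=c["img"].astype(int)
    hsv=cv2.cvtColor(c["img"],cv2.COLOR_RGB2HSV)
    m=((im.max(2)<60)).astype(np.uint8)
    k,l,st,ce=cv2.connectedComponentsWithStats(m)
    for i in range(1,k):
        if 30<st[i,4]<500:
            x,y,w,h=st[i,:4]
            q=np.argwhere(l==i)[:,::-1].astype(np.float32)
            hull=cv2.convexHull(q);M=cv2.minEnclosingCircle(hull)
            print(n,st[i],ce[i].round(1),np.round(M[0],1),round(M[1],1),pix2w(c,M[0],.006).round(4))
c=ctrl.capture("top");s=4
cv2.imwrite("pics/topc.png",cv2.resize(c["img"][115:225,180:380,::-1],None,fx=4,fy=4,interpolation=cv2.INTER_CUBIC))
c=ctrl.capture("scene")
cv2.imwrite("pics/scc.png",cv2.resize(c["img"][160:330,150:330,::-1],None,fx=3.5,fy=3.5,interpolation=cv2.INTER_CUBIC))
E
```

```text
scene [146   0  16   5  48] [153.6   1.4] [153.5   0. ] 7.5 [[-0.2712  0.5476  0.006 ]]
scene [238   0  12   6  46] [245.1   1.8] [243.5   2.5] 6.0 [[0.0041 0.7494 0.006 ]]
scene [501  31  11  26 163] [507.7  46. ] [510.   43.5] 12.5 [[0.8714 1.1657 0.006 ]]
scene [269  44  18  25  89] [279.4  55. ] [277.  56.] 13.9 [[0.2755 0.6078 0.006 ]]
scene [  0  52  19  33 224] [ 8.2 71.1] [ 7. 68.] 17.5 [[-0.4113 -0.0189  0.006 ]]
scene [277  57  48  32 299] [301.5  71.7] [300.5  75. ] 26.4 [[0.3923 0.5872 0.006 ]]
scene [ 0 89 20 15 36] [ 9.4 96.2] [ 9.5 96. ] 11.8 [[-0.2986 -0.0912  0.006 ]]
scene [296  99  55  40 190] [323.1 118.2] [323. 119.] 33.0 [[0.5615 0.48   0.006 ]]
scene [358 108  41  38 108] [378.7 126.2] [378.  126.5] 27.2 [[0.7127 0.5636 0.006 ]]
scene [401 116  13   8  60] [407.5 119.5] [407.  120.5] 6.5 [[0.7705 0.6414 0.006 ]]
scene [416 119  15  11 112] [423.3 123.9] [422.9 125.2] 7.2 [[0.8186 0.6563 0.006 ]]
scene [431 123  18  13 158] [439.7 128.6] [439.5 129. ] 8.6 [[0.8663 0.6754 0.006 ]]
scene [439 187  65  40 162] [475.1 209.2] [471. 206.] 37.2 [[1.0702 0.4858 0.006 ]]
[... 1437 characters left out ...]
 0.6504 -0.1346  0.006 ]]
top [359 172  16  14 107] [366.  178.9] [366.5 178.1] 7.8 [[ 0.6322 -0.2809  0.006 ]]
top [219 177   4  21  34] [220.4 186. ] [220.5 187. ] 10.1 [[0.6108 0.1523 0.006 ]]
top [306 194  15  14 103] [313.1 200.6] [313.1 200.3] 7.4 [[ 0.568  -0.1201  0.006 ]]
top [452 208  20  91 314] [461.5 254.6] [461.5 253. ] 46.0 [[ 0.4098 -0.5433  0.006 ]]
top [ 38 245  14  20 130] [ 41.9 255.3] [ 45.2 254.7] 11.0 [[0.4198 0.6584 0.006 ]]
top [ 70 248  10  19 111] [ 74.9 257.1] [ 75.4 257.2] 9.5 [[0.4116 0.5707 0.006 ]]
top [ 57 278  19  36 213] [ 65.4 293.7] [ 66.  295.5] 19.7 [[0.3046 0.592  0.006 ]]
top [ 44 362  17   9  90] [ 52.8 365.8] [ 52. 365.] 8.1 [[0.1176 0.6204 0.006 ]]
```

View pics/topc.png

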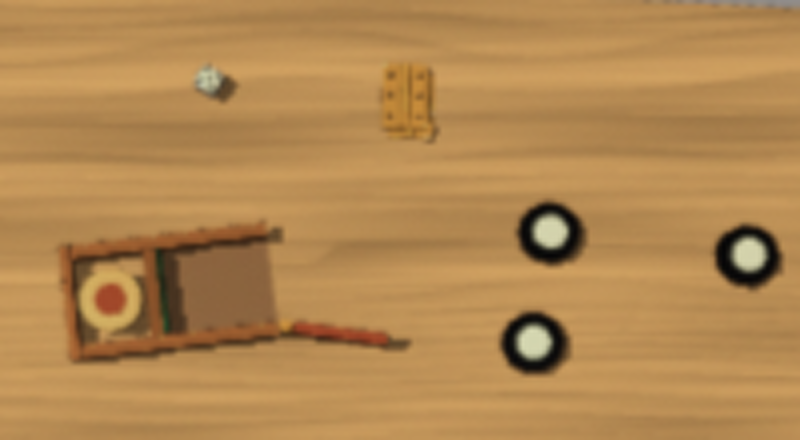

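View pics/scc.png

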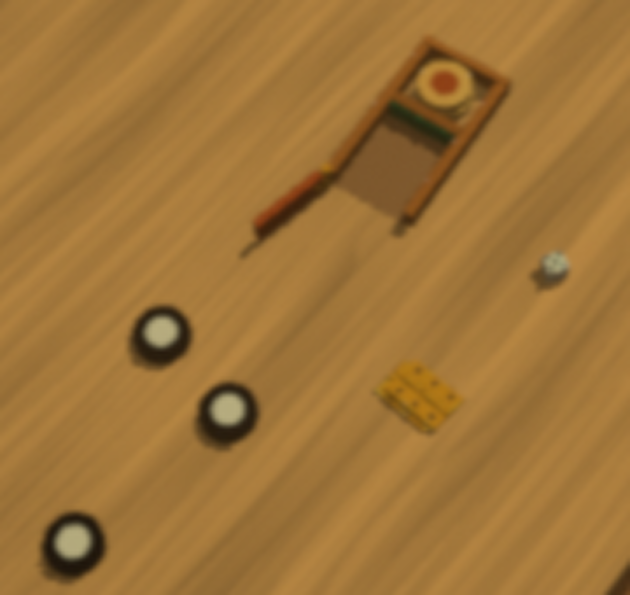

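The target checker is confirmed: the candidates lie 0.58 m (314,201), 0.66 m (318,173) and 0.69 m (367,179) from the base. Its position is about (0.568,-0.120) in both views. Next I measure the tray and gate roughly, then take a closer wrist view.

Run:
```python
from h import *
c=ctrl.capture("top")
g=lambda p:np.array(p)/4-.375+[180,115]
def show(n,p,z): print(n,pix2w(c,g(p),z).round(4))
show("wall far end",(268,230),.022);show("far-left corner",(66,246),.022);show("near-left",(75,355),.022);show("near mouth",(283,328),.022)
show("hinge",(287,326),.032);show("gatetip",(388,339),.032)
show("stop mid",(166,290),.02)
show("spot",(534,343),.012); show("other",(550,232),.012)
c2=ctrl.capture("scene");g=lambda p:np.array(p)/3.5-.36+[150,160];c=c2
show("sc far-left",(509,82),.022);show("near-left",(428,39),.022);show("hinge",(328,168),.032);show("tip",(258,226),.032);show("far mouth",(408,216),.022);show("spot",(161,332),.012)
print(ctrl.tip_reach)
```

```text
wall far end [[0.6516 0.0744 0.022 ]]
far-left corner [[0.6416 0.2222 0.022 ]]
near-left [[0.5614 0.2151 0.022 ]]
near mouth [[0.5793 0.0643 0.022 ]]
hinge [[0.5795 0.0614 0.032 ]]
gatetip [[ 0.5692 -0.011   0.032 ]]
stop mid [[0.6084 0.1493 0.02  ]]
spot [[ 0.5671 -0.1192  0.012 ]]
other [[ 0.6494 -0.1339  0.012 ]]
sc far-left [[0.6433 0.2241 0.022 ]]
near-left [[0.5649 0.2153 0.022 ]]
hinge [[0.5839 0.0634 0.032 ]]
tip [[ 0.575  -0.0109  0.032 ]]
far mouth [[0.657  0.0742 0.022 ]]
spot [[ 0.57   -0.1199  0.012 ]]
0.022
```

Call:
servo_tool(
  translation=[
    [-2.85,-2.75,0],
    [-5.7,-5.5,0],
    [-8.6,-8.2,0],
    [-11.4,-11,0],
    [-14.3,-13.7,0],
    [-17.1,-16.4,0],
    [-20,-19.2,0],
    [-22.8,-21.9,0],
    [-25.7,-24.7,0],
    [-28.5,-27.4,0],
  ],
  yaw=[5,10,15,20,25,30,35,40,45,50],
  gripper=-0.53,
)

```text
time_s: 1.28
tool_pos: [0.3398, 0.1688, 0.2536]
ee_rot: [3.141, 0.0, 2.009]
wrist_force: [0.7, 1.2, 0.2]
opening: 0.0205
```

```bash
cat >> h.py <<'E'
def togo(s,pts,yaws,absolute=True):
    "pts world Nx3 TCP, yaws deg (world heading of tool x); prints rows cm, deg"
    R=Ro.from_euler('xyz',s["ee_rot"]).as_matrix();y0=np.degrees(s["ee_rot"][2])
    T=(np.atleast_2d(pts)-s["tool_pos"])@R*100
    Y=[(y0-y+180)%360-180 for y in yaws]
    print("T",T.round(2).tolist());print("Y",np.round(Y,1).tolist())
E
python3 - <<'E'
from h import *
s=ctrl.read_state();print(s["tool_pos"],s["ee_rot"],s["opening"],s["time_s"])
togo(s,[.547,-.167,.253],[65.5])
E
```

```text
[0.33980698 0.16883878 0.2535679 ] [3.14076419e+00 3.21497749e-04 2.00879301e+00] 0.020535071901191998 1.2833
T [[-39.2, 4.52, 0.07]]
Y [49.6]
```

Call:
servo_tool(
  translation=[
    [-3.9,0.45,0],
    [-7.8,0.9,0],
    [-11.8,1.36,0],
    [-15.7,1.8,0],
    [-19.6,2.3,0],
    [-23.5,2.7,0],
    [-27.4,3.2,0],
    [-31.4,3.6,0],
    [-35.3,4.1,0],
    [-39.2,4.5,0],
  ],
  yaw=[5,10,15,20,25,30,35,40,45,50],
)

```text
time_s: 2.12
tool_pos: [0.5475, -0.169, 0.2536]
ee_rot: [3.141, -0.0, 1.132]
wrist_force: [1.0, 0.1, -0.3]
opening: 0.0202
```

Call:
servo_tool(
  translation=[
    [0,0,0],
    [0,0,0],
  ],
  yaw=[0,0],
)

```text
time_s: 2.28
tool_pos: [0.5477, -0.1705, 0.2526]
ee_rot: [-3.141, -0.001, 1.129]
wrist_force: [-0.2, 1.0, -0.5]
opening: 0.0203
```

Run:
```python
from h import *
s=ctrl.read_state();print(s["tool_pos"],s["ee_rot"],s["opening"],s["time_s"])
c=ctrl.capture("wrist")
import pickle;pickle.dump((s,c),open("w1.pkl","wb"))
cv2.imwrite("pics/w1.png",cv2.resize(c["img"][:,:,::-1],None,fx=1.5,fy=1.5,interpolation=cv2.INTER_CUBIC))
```

```text
[ 0.54774337 -0.17046328  0.25261078] [-3.14102722e+00 -5.81935854e-04  1.12938730e+00] 0.02034133715604244 2.2833
```

View pics/w1.png

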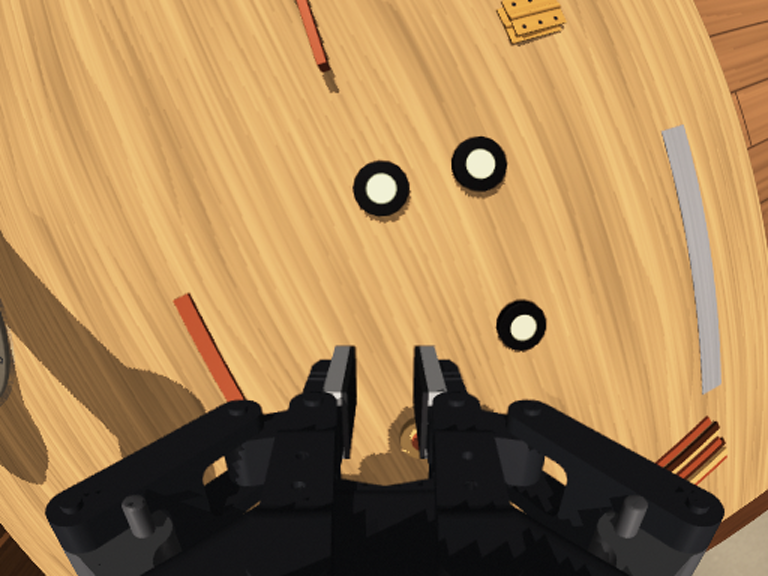

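The wrist view shows the target at (381,188), its look-alike at (479,163) and the gate tip at (320,67), with the fingers about 20 mm apart. Refining the target position from this view.

Run:
```python
from h import *
import pickle
s,c=pickle.load(open("w1.pkl","rb"));im=c["img"].astype(int)
m=((im.min(2)>190)).astype(np.uint8)
k,l,st,ce=cv2.connectedComponentsWithStats(m)
for i in range(1,k):
    if st[i,4]>100: print(st[i],ce[i],wr2w(c,s,ce[i],.012).round(4))
print("tip top",wr2w(c,s,np.array([[318,68],[329,64]])/1.5,.032).round(4))
P=np.array([.5675,-.1195]);O=np.array([.6135,.1108])
a=np.radians(95.5);ex=np.array([np.cos(a),np.sin(a)]);ey=np.array([-ex[1],ex[0]])
print((P-O)@ex,(P-O)@ey)
```

```text
[311 100  19  18 258] [320.00387597 108.68217054] [[ 0.6512 -0.1332  0.012 ]]
[245 117  18  18 271] [253.63099631 125.27675277] [[ 0.5685 -0.1184  0.012 ]]
[341 210  16  16 196] [348.39795918 217.66326531] [[ 0.6321 -0.2798  0.012 ]]
tip top [[ 0.5664 -0.0116  0.032 ]
 [ 0.5753 -0.0126  0.032 ]]
-0.22483083986803098 0.06786150193029784
```

```bash
cat >> h.py <<'E'
O=np.array([.6135,.1108]);PHI=95.5
def t2w(p,O=None,phi=None):
    O=globals()["O"] if O is None else O;a=np.radians(PHI if phi is None else phi)
    ex=np.array([np.cos(a),np.sin(a)]);ey=np.array([-ex[1],ex[0]])
    p=np.atleast_2d(p);return O+p[:,:1]*ex+p[:,1:2]*ey
def w2t(p):
    a=np.radians(PHI);ex=np.array([np.cos(a),np.sin(a)]);ey=np.array([-ex[1],ex[0]])
    q=np.atleast_2d(p)[:,:2]-O;return np.c_[q@ex,q@ey]
E
python3 - <<'E'
from h import *
s=ctrl.read_state()
P=np.array([.5683,-.1188]);print(w2t(P))
h=np.array([np.cos(np.radians(59.5)),np.sin(np.radians(59.5))])
q=P-h*(.0317+.015)
togo(s,[[*q,.08],[*q,.025]],[59.5,59.5])
E
```

```text
[[-0.22421074  0.06699809]]
T [[0.78, -0.68, 17.31], [0.78, -0.67, 22.81]]
Y [5.3, 5.3]
```

Call:
servo_tool(
  translation=[
    [0.2,-0.15,3.5],
    [0.4,-0.3,7],
    [0.6,-0.5,10.5],
    [0.78,-0.68,14],
    [0.78,-0.68,17],
    [0.78,-0.68,19],
    [0.78,-0.68,20.5],
    [0.78,-0.68,21.7],
    [0.78,-0.68,22.4],
    [0.78,-0.68,22.7],
  ],
  yaw=[1,2,3,4,5.3,5.3,5.3,5.3,5.3,5.3],
)

```text
time_s: 3.17
tool_pos: [0.5443, -0.1583, 0.0258]
ee_rot: [-3.141, -0.001, 1.04]
wrist_force: [0.9, 0.1, 0.4]
opening: 0.02
```

Run:
```python
from h import *
s=ctrl.read_state();print(s["tool_pos"],s["ee_rot"],s["opening"],s["time_s"],s["wrist_force"])
c=ctrl.capture("wrist")
cv2.imwrite("pics/w2.png",cv2.resize(c["img"][:,:,::-1],None,fx=1.5,fy=1.5,interpolation=cv2.INTER_CUBIC))
im=c["img"].astype(int)
m=((im.min(2)>190)).astype(np.uint8)
k,l,st,ce=cv2.connectedComponentsWithStats(m)
for i in range(1,k):
    if st[i,4]>100: print(st[i],ce[i],wr2w(c,s,ce[i],.012).round(4))
```

```text
[ 0.54434959 -0.15830415  0.02584257] [-3.14077943e+00 -7.09658435e-04  1.04000783e+00] 0.0199819799057412 3.1667 [0.92843661 0.14301153 0.43222283]
[ 398   83   39   47 1447] [416.91499654 106.49896337] [[ 0.6513 -0.1336  0.012 ]]
[ 234  135   51   50 2057] [258.80408362 159.59601361] [[ 0.5685 -0.1185  0.012 ]]
[448 307  19  15 182] [458.62637363 313.56593407] [[ 0.6379 -0.2786  0.012 ]]
```

View pics/w2.png

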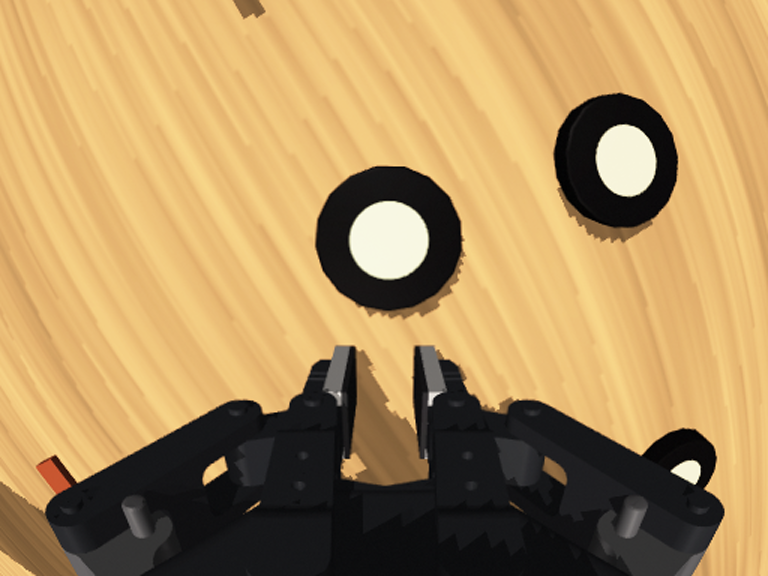

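Centred: the checker sits between the fingertips, 47 mm ahead of the TCP, untouched. Pushing diagonally towards the lane axis.

```bash
cat > path.py <<'E'
from h import *
def tcp(C,hd,d=.0317,z=.025):
    "C tray coords disc centre, hd heading deg rel tray x"
    w=t2w(C)[0];a=np.radians(PHI+hd);return [*(w-d*np.array([np.cos(a),np.sin(a)])),z]
E
python3 - <<'E'
from path import *
s=ctrl.read_state()
C0=w2t([.5685,-.1185])[0];print(C0);h=np.array([np.cos(np.radians(-36)),np.sin(np.radians(-36))])
L=(C0[1]-.014)/np.sin(np.radians(36));print(L,C0+L*h)
S=[-.009,-.003,.003,.009,.015,.021,.027,.033,.038,.042]
togo(s,[tcp(C0+l*h,-36) for l in S],[59.5]*10)
E
```

```text
[-0.22393129  0.06677026]
0.08977812861686559 [-0.15129926  0.014     ]
T [[0.6, 0.05, 0.09], [1.2, 0.05, 0.09], [1.8, 0.05, 0.09], [2.4, 0.05, 0.09], [3.0, 0.05, 0.09], [3.6, 0.05, 0.09], [4.2, 0.05, 0.09], [4.8, 0.05, 0.09], [5.3, 0.05, 0.09], [5.7, 0.05, 0.09]]
Y [0.1, 0.1, 0.1, 0.1, 0.1, 0.1, 0.1, 0.1, 0.1, 0.1]
```

Call:
servo_tool(
  translation=[
    [0.6,0.05,0.05],
    [1.2,0.05,0.05],
    [1.8,0.05,0.05],
    [2.4,0.05,0.05],
    [3.0,0.05,0.05],
    [3.6,0.05,0.05],
    [4.2,0.05,0.05],
    [4.8,0.05,0.05],
    [5.3,0.05,0.05],
    [5.7,0.05,0.05],
  ],
  yaw=[0,0,0,0,0,0,0,0,0,0],
)

```text
time_s: 4.05
tool_pos: [0.574, -0.109, 0.0254]
ee_rot: [-3.141, -0.001, 1.04]
wrist_force: [-1.5, -0.9, -0.0]
opening: 0.02
```

```bash
cat > look.py <<'E'
import sys
from path import *
def look(name):
    s=ctrl.read_state();print(s["tool_pos"],s["ee_rot"],s["opening"],s["time_s"],s["wrist_force"])
    c=ctrl.capture("wrist")
    cv2.imwrite(f"pics/{name}.png",cv2.resize(c["img"][:,:,::-1],None,fx=1.5,fy=1.5,interpolation=cv2.INTER_CUBIC))
    im=c["img"].astype(int);m=((im.min(2)>190)).astype(np.uint8)
    k,l,st,ce=cv2.connectedComponentsWithStats(m)
    R=Ro.from_euler('xyz',s["ee_rot"]).as_matrix()
    for i in range(1,k):
        if st[i,4]>400:
            w=wr2w(c,s,ce[i],.012)[0];print(st[i],ce[i],w.round(4),"tray",w2t(w).round(4),"tool",((w-s["tool_pos"])@R).round(4))
    return s,c
if __name__=="__main__": look(sys.argv[1])
E
python3 look.py w3
```

```text
[ 0.57399286 -0.10903495  0.0253994 ] [-3.14087024e+00 -6.95704858e-04  1.03998419e+00] 0.020005139156477097 4.05 [-1.46414564 -0.89734351 -0.00643253]
[ 232  169   50   49 1940] [256.58608247 193.03505155] [ 0.5893 -0.0823  0.012 ] tray [[-0.1899  0.0426]] tool [ 0.0307 -0.0003  0.0134]
[ 388  197   38   42 1256] [406.29856688 217.30254777] [ 0.6511 -0.1339  0.012 ] tray [[-0.2472 -0.014 ]] tool [0.0176 0.0791 0.0134]
```

View pics/w3.png

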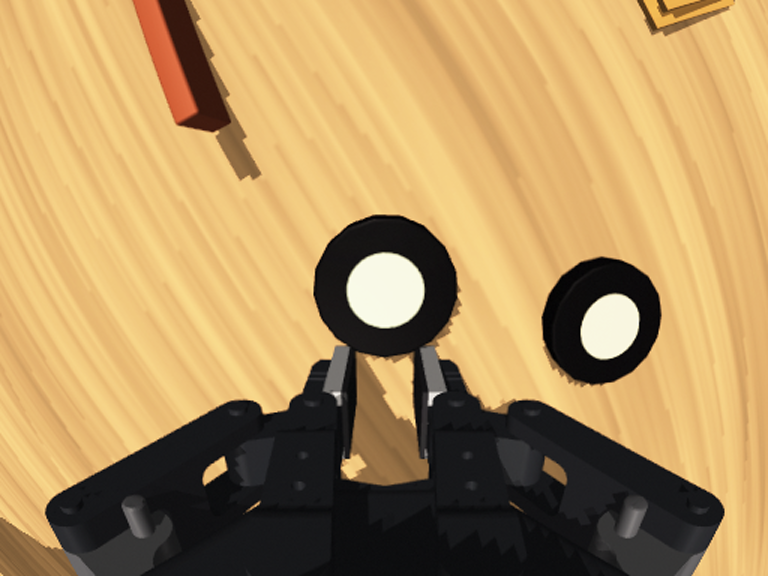

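Run:
```python
from path import *
s=ctrl.read_state()
C0=w2t([.5893,-.0823])[0];h=np.array([np.cos(np.radians(-36)),np.sin(np.radians(-36))])
S=[.005,.011,.017,.023,.029,.035,.040,.044,.048,.050]
togo(s,[tcp(C0+l*h,-36,.031) for l in S],[59.5]*10); print(C0+.05*h)
```

```text
T [[0.43, -0.03, 0.04], [1.03, -0.03, 0.04], [1.63, -0.03, 0.04], [2.23, -0.03, 0.04], [2.83, -0.03, 0.04], [3.43, -0.02, 0.04], [3.93, -0.02, 0.04], [4.33, -0.02, 0.04], [4.73, -0.02, 0.04], [4.93, -0.02, 0.04]]
Y [0.1, 0.1, 0.1, 0.1, 0.1, 0.1, 0.1, 0.1, 0.1, 0.1]
[-0.14944069  0.01320714]
```

Call:
servo_tool(
  translation=[
    [0.5,0,0],
    [1.1,0,0],
    [1.7,0,0],
    [2.3,0,0],
    [2.9,0,0],
    [3.5,0,0],
    [4.0,0,0],
    [4.4,0,0],
    [4.8,0,0],
    [5.0,0,0],
  ],
  yaw=[0,0,0,0,0,0,0,0,0,0],
)

```text
time_s: 4.93
tool_pos: [0.5997, -0.065, 0.0254]
ee_rot: [-3.141, -0.001, 1.041]
wrist_force: [-0.3, -0.3, -0.1]
opening: 0.02
```

Run:
```python
from path import *
from look import look
s,c=look("w4")
import pickle;pickle.dump((s,c),open("w4.pkl","wb"))
```

```text
[ 0.59972101 -0.06499087  0.02544147] [-3.14099316e+00 -9.98957614e-04  1.04056972e+00] 0.019975335975051824 4.9333 [-0.28413562 -0.29387059 -0.09382481]
[ 232  169   50   49 1957] [256.55952989 192.84312724] [ 0.615  -0.0382  0.012 ] tray [[-0.1485  0.0128]] tool [ 0.0308 -0.0003  0.0135]
```

View pics/w4.png

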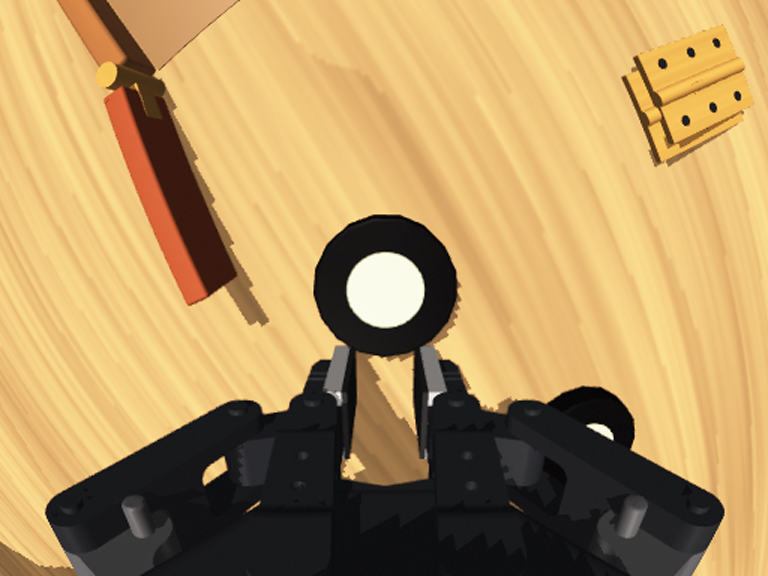

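The checker is seated in the fingers at tray (-148,13) mm. The pin top is at (107,75) px and the gate tip at about (200,298) px. Measuring both, then turning gradually into the lane axis.

Run:
```python
from path import *
import pickle
s,c=pickle.load(open("w4.pkl","rb"))
f=lambda p,z:wr2w(c,s,np.array(p)/1.5-.17,z)
for n,p,z in [("pin",(104,75),.032),("tip top L",(188,305),.032),("tip top R",(212,291),.032),("near wall inner mouth table",(158,71),0),]:
    w=f(p,z);print(n,w.round(4),w2t(w).round(4))
s=ctrl.read_state()
C=w2t([.615,-.0382])[0];hd=-36.;r=[];H=[]
for i in range(10):
    hd+=3.6;st=.0046
    C=C+st*np.array([np.cos(np.radians(hd-1.8)),np.sin(np.radians(hd-1.8))]);r.append(tcp(C,hd,.031));H.append(PHI+hd)
print(C);togo(s,r,H)
```

```text
pin [[0.5794 0.0648 0.032 ]] [[-0.0425  0.0384]]
tip top L [[ 0.5661 -0.0087  0.032 ]] [[-0.1144  0.0587]]
tip top R [[ 0.5753 -0.0093  0.032 ]] [[-0.1159  0.0496]]
near wall inner mouth table [[0.5844 0.0699 0.    ]] [[-0.0379  0.0328]]
[-0.10541822 -0.00119649]
T [[0.44, 0.14, 0.04], [0.92, 0.29, 0.04], [1.4, 0.41, 0.04], [1.89, 0.5, 0.04], [2.39, 0.56, 0.04], [2.89, 0.59, 0.05], [3.39, 0.59, 0.05], [3.89, 0.55, 0.05], [4.38, 0.49, 0.05], [4.87, 0.39, 0.05]]
Y [-3.5, -7.1, -10.7, -14.3, -17.9, -21.5, -25.1, -28.7, -32.3, -35.9]
```

Call:
servo_tool(
  translation=[
    [0.44,0.14,0.03],
    [0.92,0.29,0.03],
    [1.4,0.41,0.03],
    [1.9,0.5,0.03],
    [2.4,0.56,0.03],
    [2.9,0.59,0.03],
    [3.4,0.59,0.03],
    [3.9,0.55,0.03],
    [4.4,0.49,0.03],
    [4.9,0.4,0.03],
  ],
  yaw=[-3.5,-7.1,-10.7,-14.3,-17.9,-21.5,-25.1,-28.7,-32.3,-35.9],
)

```text
time_s: 5.82
tool_pos: [0.6281, -0.0247, 0.0252]
ee_rot: [3.141, -0.001, 1.67]
wrist_force: [-0.4, 0.2, -0.0]
opening: 0.02
```

Run:
```python
from path import *
from look import look
s,c=look("w5")
import pickle;pickle.dump((s,c),open("w5.pkl","wb"))
```

```text
[ 0.62810889 -0.02471196  0.02521276] [ 3.14135336e+00 -1.06625201e-03  1.66998329e+00] 0.019966754337057833 5.8167 [-0.41146224  0.19418575 -0.02327293]
[ 232  169   50   49 1932] [256.58540373 192.99534161] [0.6246 0.0063 0.012 ] tray [[-0.1051 -0.001 ]] tool [ 0.0312 -0.0004  0.0132]
```

View pics/w5.png

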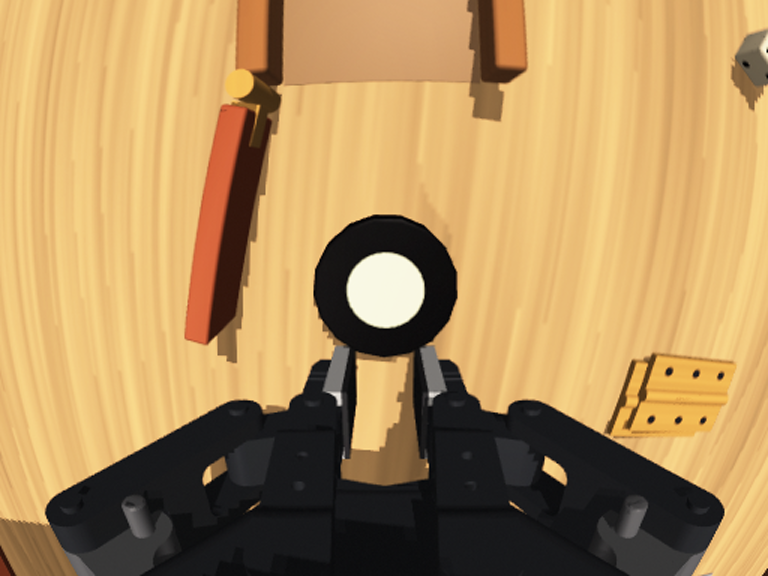

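The checker is in front of the mouth. The inner wall feet are at about (283,83) and (481,81) px and the pin top at (240,84). Refining the tray pose from these.

Run:
```python
from path import *
import pickle
s,c=pickle.load(open("w5.pkl","rb"))
f=lambda p,z:wr2w(c,s,np.array(p)/1.5-.17,z)
for n,p,z in [("pin",(240,84),.032),("Lfoot",(283,84),0),("Rfoot",(481,82),0),("Lfoot far",(284,10),0),("L top in",(268,73),.022),("L top out",(237,71),.022),("R top in",(484,68),.022),("R top out",(525,67),.022),("L top in far",(270,5),.022),("Rtop in far",(480,5),.022),("Rtop out far",(521,5),.022),("tip",(197,341),.032)]:
    w=f(p,z);print(n,w.round(4),w2t(w).round(4))
```

```text
pin [[0.5804 0.0637 0.032 ]] [[-0.0437  0.0375]]
Lfoot [[0.5843 0.07   0.    ]] [[-0.0378  0.0329]]
Rfoot [[0.6494 0.0771 0.    ]] [[-0.037  -0.0325]]
Lfoot far [[0.5814 0.097  0.    ]] [[-0.0106  0.0333]]
L top in [[0.585 0.069 0.022]] [[-0.0389  0.0324]]
L top out [[0.5755 0.0696 0.022 ]] [[-0.0374  0.0418]]
R top in [[0.6456 0.0762 0.022 ]] [[-0.0376 -0.0287]]
R top out [[0.6577 0.0788 0.022 ]] [[-0.0361 -0.0409]]
L top in far [[0.5828 0.0905 0.022 ]] [[-0.0173  0.0325]]
Rtop in far [[0.643  0.0959 0.022 ]] [[-0.0177 -0.0279]]
Rtop out far [[0.6552 0.0986 0.022 ]] [[-0.0162 -0.0404]]
tip [[ 0.5703 -0.0095  0.032 ]] [[-0.1156  0.0545]]
```

Call:
servo_tool(
  translation=[
    [0.5,0,0],
    [1.1,0,0],
    [1.7,-0.02,0],
    [2.3,-0.03,0],
    [2.9,-0.04,0],
    [3.5,-0.05,0],
    [4.1,-0.06,0],
    [4.7,-0.07,0],
    [5.3,-0.08,0],
    [5.7,-0.1,0],
  ],
  yaw=[0,0,0,0,0,0,0,0,0,0],
)

```text
time_s: 6.7
tool_pos: [0.6213, 0.0336, 0.0253]
ee_rot: [3.141, -0.001, 1.675]
wrist_force: [0.1, -0.1, 0.4]
opening: 0.0202
```

```bash
python3 look.py w6
```

```text
[0.62126329 0.03355395 0.0252809 ] [ 3.14124116e+00 -1.38824359e-03  1.67457200e+00] 0.02015046157573192 6.7 [ 0.07107381 -0.06029594  0.43360254]
[ 232  169   50   49 1950] [256.57179487 192.84666667] [0.6176 0.0646 0.012 ] tray [[-0.0464  0.0003]] tool [ 0.0313 -0.0004  0.0133]
```

View pics/w6.png

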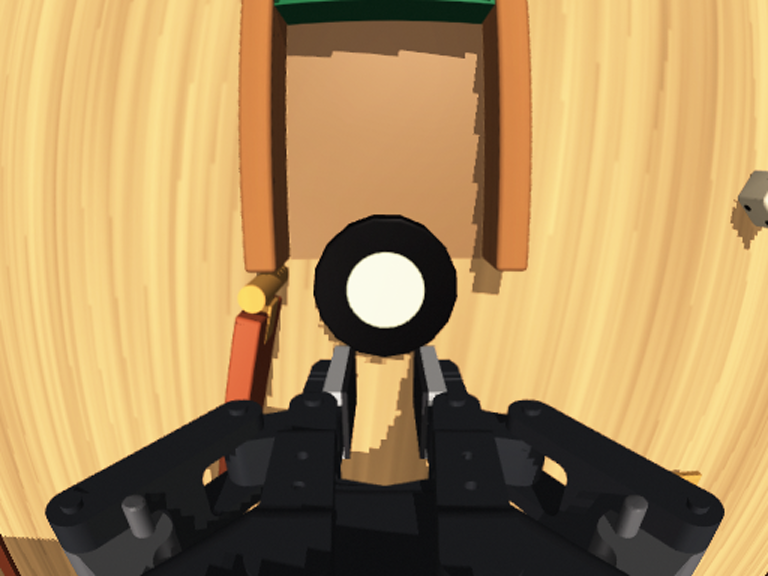

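The checker is entering the mouth, centred. The foot of the stop is at row 23. Continuing into the lane.

Call:
servo_tool(
  translation=[
    [0.5,0,0],
    [1.1,0,0],
    [1.7,0,0],
    [2.3,0,0],
    [2.9,0,0],
    [3.5,0,0],
    [4.0,0,0],
    [4.5,0,0],
    [4.9,0,0],
    [5.1,0,0],
  ],
  yaw=[0,0,0,0,0,0,0,0,0,0],
)

```text
time_s: 7.58
tool_pos: [0.6158, 0.0853, 0.0253]
ee_rot: [3.141, -0.002, 1.675]
wrist_force: [0.3, 0.4, -0.1]
opening: 0.0199
```

```bash
python3 look.py w7
```

```text
[0.6157516  0.08533221 0.0253261 ] [ 3.14143247e+00 -1.59895184e-03  1.67537284e+00] 0.01988407953656371 7.5833 [ 0.33977539  0.44041316 -0.14641983]
[ 232  169   51   49 1970] [256.5857868  192.81522843] [0.6121 0.1164 0.012 ] tray [[0.0057 0.0009]] tool [ 0.0313 -0.0004  0.0134]
```

View pics/w7.png

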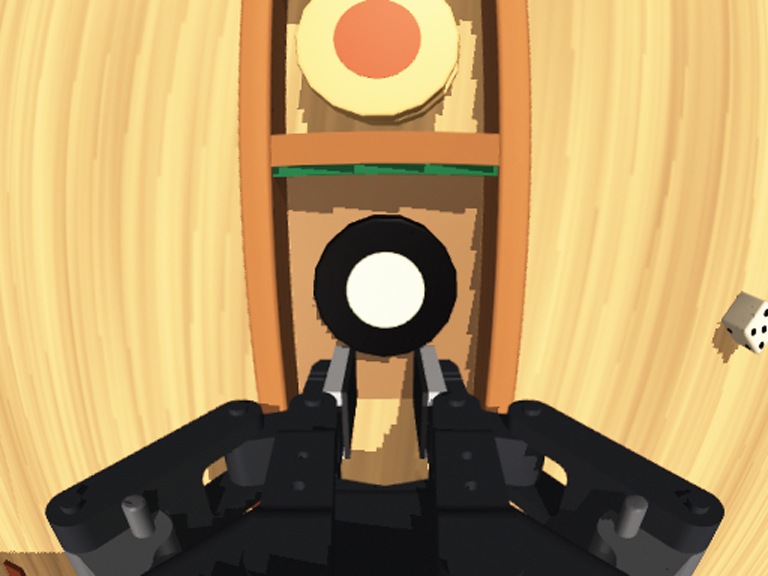

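Call:
servo_tool(
  translation=[
    [0.3,0,0],
    [0.6,0,0],
    [0.8,0,0],
    [1.0,0,0],
    [1.1,0,0],
    [1.2,0,0],
  ],
  yaw=[0,0,0,0,0,0],
)

```text
time_s: 8.13
tool_pos: [0.6145, 0.0975, 0.0254]
ee_rot: [3.141, -0.002, 1.676]
wrist_force: [0.5, -0.3, 0.4]
opening: 0.0199
```

Call:
servo_tool(
  translation=[
    [0.05,0,0],
    [0.1,0,0],
    [0.1,0,0],
  ],
  yaw=[0,0,0],
)

```text
time_s: 8.38
tool_pos: [0.6144, 0.0983, 0.0254]
ee_rot: [3.141, -0.001, 1.676]
wrist_force: [1.1, -1.6, -0.3]
opening: 0.0201
```

```bash
python3 look.py w8
```

```text
[0.6143978  0.09827311 0.02537376] [ 3.14141337e+00 -1.32626594e-03  1.67553516e+00] 0.02009446186404079 8.3833 [ 1.1296051  -1.63926511 -0.25231445]
[ 232  169   50   49 1956] [256.50255624 193.03118609] [0.6107 0.1292 0.012 ] tray [[0.0186 0.001 ]] tool [ 0.0311 -0.0005  0.0134]
```

View pics/w8.png

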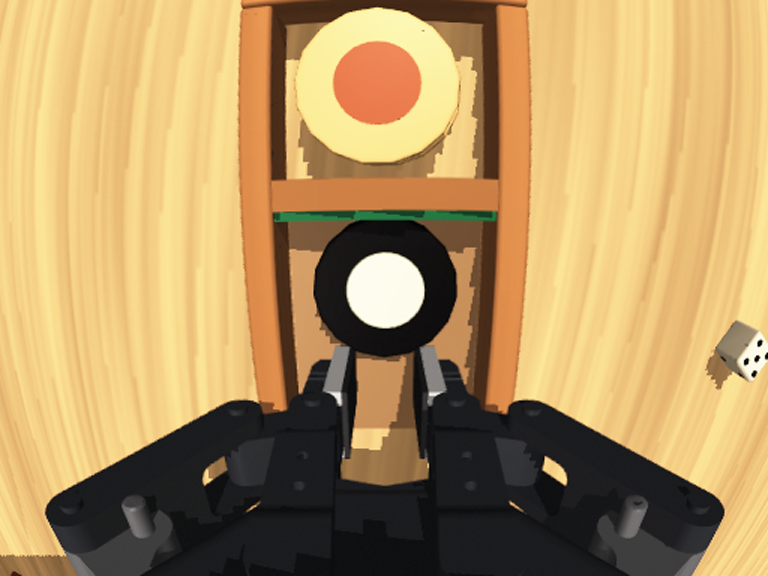

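Call:
servo_tool(
  translation=[
    [0.05,0,0],
    [0.1,0,0],
    [0.15,0,0],
    [0.2,0,0],
    [0.2,0,0],
  ],
  yaw=[0,0,0,0,0],
)

```text
time_s: 8.85
tool_pos: [0.6145, 0.099, 0.0255]
ee_rot: [3.141, 0.001, 1.676]
wrist_force: [0.1, -8.7, 0.4]
opening: 0.0201
```

The stop is reached (8.7 N). Backing off, lifting and checking that the checker stays.

Call:
servo_tool(
  translation=[
    [-0.4,0,0],
    [-0.9,0,0],
    [-1.4,0,0],
    [-1.5,0,-1],
    [-1.5,0,-3],
    [-1.5,0,-6],
    [-1.5,0,-9],
    [-1.5,0,-12],
  ],
  yaw=[0,0,0,0,0,0,0,0],
)

```text
time_s: 9.52
tool_pos: [0.6158, 0.0842, 0.1477]
ee_rot: [3.141, 0.0, 1.676]
wrist_force: [0.4, 0.1, -0.2]
opening: 0.0201
```

Run:
```python
from path import *
from look import look
s,c=look("w9")
import pickle;pickle.dump((s,c),open("w9.pkl","wb"))
```

```text
[0.61579957 0.08421362 0.14766583] [3.14086255e+00 4.15900010e-04 1.67553946e+00] 0.020116130766975118 9.5167 [ 0.35722143  0.06702435 -0.19426652]
[243 128  27  27 566] [256.30565371 141.22084806] [0.6108 0.1292 0.012 ] tray [[0.0186 0.0009]] tool [ 0.0453 -0.0003  0.1356]
```

View pics/w9.png

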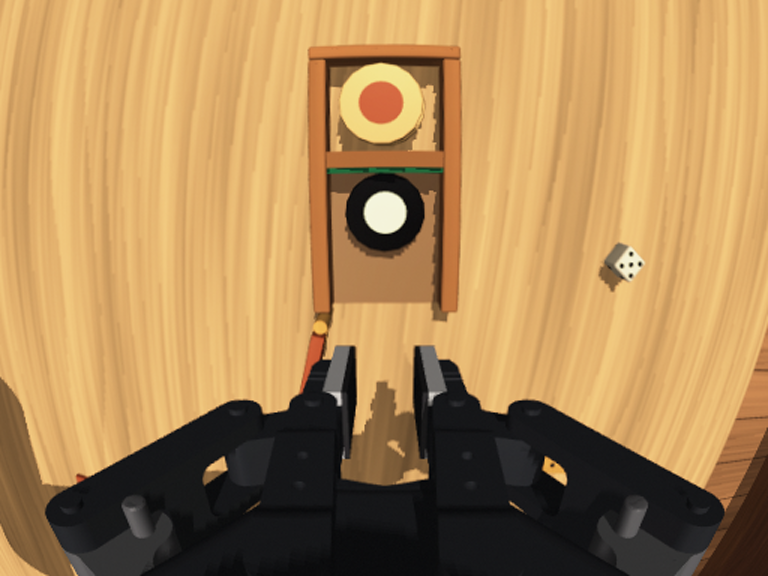

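The checker stays against the green stop, spot at (385,212) px. Planning the gate sweep.

```bash
cat > gate.py <<'E'
from path import *
H=np.array([-.0435,.0375])
def gp(th,r=.052,m=0.,z=.034):
    g=np.array([-np.sin(th),-np.cos(th)]);n=np.array([np.cos(th),-np.sin(th)])
    sup=.004+.011*abs(np.cos(th))+.0145*abs(np.sin(th))
    return [*t2w(H+r*g-(sup+m)*n)[0],z]
E
python3 - <<'E'
from gate import *
s=ctrl.read_state()
p=gp(1.78,m=.016);print(p)
togo(s,[[*p[:2],.10],p],[95.8]*2)
E
```

```text
[np.float64(0.5382326598793337), np.float64(0.016358714402525582), 0.034]
T [[-5.9, -8.72, 5.35], [-5.88, -8.79, 11.95]]
Y [0.2, 0.2]
```

Call:
servo_tool(
  translation=[
    [-1.5,-2.2,0],
    [-3,-4.4,0],
    [-4.5,-6.6,0],
    [-5.9,-8.8,0.5],
    [-5.9,-8.8,2.5],
    [-5.9,-8.8,5],
    [-5.9,-8.8,7],
    [-5.9,-8.8,8],
    [-5.9,-8.8,8],
  ],
  yaw=[0,0,0,0,0,0,0,0,0],
  gripper=-1,
)

```text
time_s: 10.32
tool_pos: [0.5369, 0.0164, 0.0721]
ee_rot: [3.134, 0.001, 1.676]
wrist_force: [0.4, 0.1, 0.0]
opening: -0.0002
```

```bash
python3 look.py w10
```

```text
[0.53690986 0.01642328 0.07212796] [3.13391138e+00 9.86194999e-04 1.67563101e+00] -0.00020752869655960682 10.3167 [0.43504667 0.11357862 0.00270764]
[373  47  33  36 873] [389.01489118  64.41580756] [0.6114 0.1298 0.012 ] tray [[0.0191 0.0003]] tool [0.105  0.0854 0.0607]
```

View pics/w10.png

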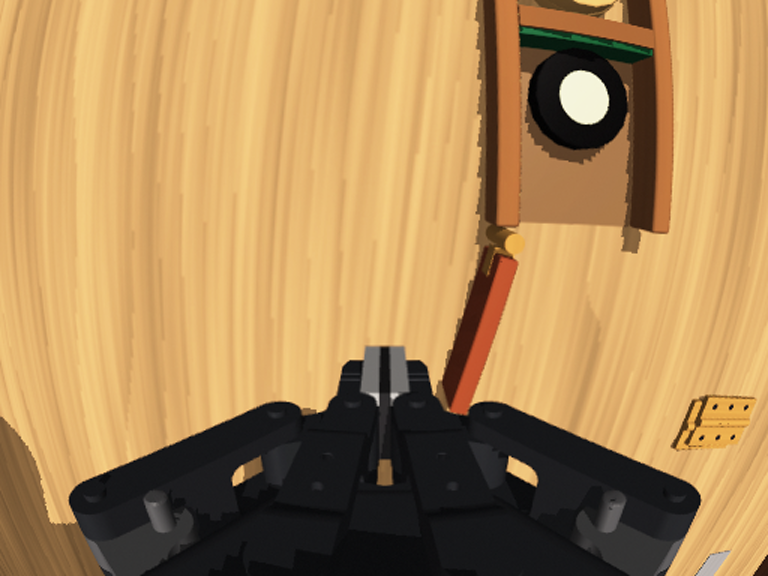

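Call:
servo_tool(
  translation=[
    [0,0,1.2],
    [0,0,2.4],
    [0,0,3.3],
    [0,0,3.8],
    [0,0,3.8],
  ],
  yaw=[0,0,0,0,0],
)

```text
time_s: 10.78
tool_pos: [0.5378, 0.0164, 0.0348]
ee_rot: [3.133, 0.001, 1.676]
wrist_force: [0.2, -0.5, -1.2]
opening: 0.0003
```

```bash
python3 look.py w11;python3 - <<'E'
from gate import *
s=ctrl.read_state()
ths=[1.78,1.78,1.68,1.58,1.48,1.38,1.28,1.18,1.08,.98]
togo(s,[gp(t,m=.008 if i==0 else 0) for i,t in enumerate(ths)],[95.8]*10)
E
```

```text
[0.537799   0.01638593 0.0348179 ] [3.13281337e+00 1.29839028e-03 1.67576825e+00] 0.0002832822012110379 10.7833 [ 0.22879485 -0.54277672 -1.24069813]
[ 398   34   37   43 1200] [416.4275      54.63916667] [0.6115 0.1299 0.012 ] tray [[0.0192 0.0002]] tool [0.1052 0.085  0.0234]
T [[-0.17, 0.79, 0.16], [-0.35, 1.57, 0.16], [-0.64, 2.13, 0.17], [-0.88, 2.74, 0.18], [-1.05, 3.18, 0.18], [-1.19, 3.64, 0.19], [-1.29, 4.12, 0.19], [-1.34, 4.63, 0.2], [-1.34, 5.16, 0.2], [-1.27, 5.7, 0.21]]
Y [0.2, 0.2, 0.2, 0.2, 0.2, 0.2, 0.2, 0.2, 0.2, 0.2]
```

View pics/w11.png

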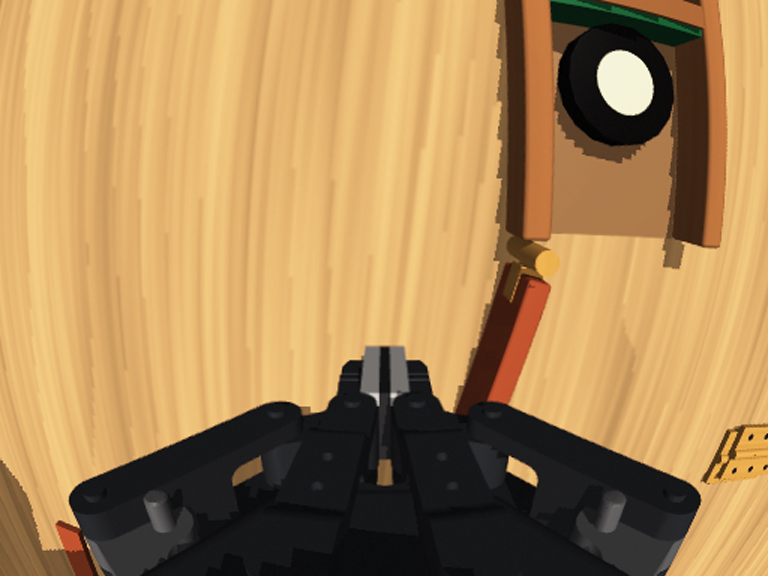

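Fingers are clear on the outer side of the gate. Starting the sweep, slightly higher (tips at about 18 mm).

Call:
servo_tool(
  translation=[
    [-0.2,0.8,-0.5],
    [-0.35,1.6,-0.5],
    [-0.65,2.1,-0.5],
    [-0.9,2.75,-0.5],
    [-1.05,3.2,-0.5],
    [-1.2,3.65,-0.5],
    [-1.3,4.1,-0.5],
    [-1.35,4.6,-0.5],
    [-1.35,5.2,-0.5],
    [-1.3,5.7,-0.5],
  ],
  yaw=[0,0,0,0,0,0,0,0,0,0],
)

```text
time_s: 11.67
tool_pos: [0.5967, 0.0094, 0.0411]
ee_rot: [3.132, 0.002, 1.676]
wrist_force: [-0.4, 0.1, 0.1]
opening: -0.0001
```

```bash
python3 look.py w12;python3 - <<'E'
from gate import *
s=ctrl.read_state()
ths=[.9,.8,.7,.6,.5,.4,.3,.2,.12,.06]
togo(s,[gp(t,z=.039) for i,t in enumerate(ths)],[95.8]*10)
E
```

```text
[0.59672241 0.00940546 0.04107936] [3.13177842e+00 1.63032088e-03 1.67575122e+00] -6.798472727169097e-05 11.6667 [-0.3550855   0.10750519  0.07617317]
[ 287    0   46   42 1509] [309.39562624  20.64280981] [0.6111 0.1299 0.012 ] tray [[0.0193 0.0005]] tool [0.1184 0.0266 0.0291]
T [[0.12, 0.32, 0.22], [0.3, 0.87, 0.22], [0.55, 1.4, 0.23], [0.86, 1.92, 0.23], [1.25, 2.41, 0.24], [1.7, 2.86, 0.24], [2.21, 3.26, 0.24], [2.78, 3.59, 0.25], [3.26, 3.82, 0.25], [3.64, 3.95, 0.25]]
Y [0.2, 0.2, 0.2, 0.2, 0.2, 0.2, 0.2, 0.2, 0.2, 0.2]
```

View pics/w12.png

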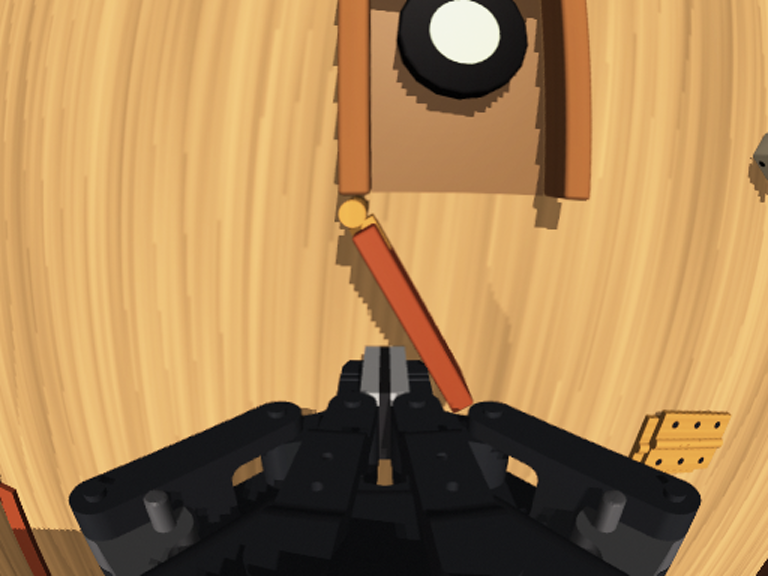

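The gate swings as planned and is now at about 1.0 rad. Continuing the sweep.

Call:
servo_tool(
  translation=[
    [0.12,0.32,0],
    [0.3,0.87,0],
    [0.55,1.4,0],
    [0.85,1.9,0],
    [1.25,2.4,0],
    [1.7,2.85,0],
    [2.2,3.25,0],
    [2.6,3.5,0],
    [2.9,3.65,0],
    [3.1,3.75,0],
  ],
  yaw=[0,0,0,0,0,0,0,0,0,0],
)

```text
time_s: 12.55
tool_pos: [0.6315, 0.0449, 0.0414]
ee_rot: [3.131, 0.002, 1.676]
wrist_force: [-0.3, -0.7, -0.7]
opening: 0.0
```

```bash
python3 look.py w13;python3 - <<'E'
from gate import *
s=ctrl.read_state()
ths=[.1,.05,0]
togo(s,[gp(t,z=.039) for i,t in enumerate(ths)],[95.8]*3)
E
```

```text
[0.63148441 0.04488037 0.04142615] [3.13100008e+00 1.77425551e-03 1.67629813e+00] 1.3970768639053739e-05 12.55 [-0.32954948 -0.74702598 -0.68163615]
[ 210   56   48   46 1741] [233.2400919   78.23894314] [0.6107 0.1296 0.012 ] tray [[0.019 0.001]] tool [ 0.0865 -0.0121  0.0291]
T [[0.22, 0.1, 0.25], [0.54, 0.2, 0.25], [0.87, 0.29, 0.25]]
Y [0.2, 0.2, 0.2]
```

View pics/w13.png

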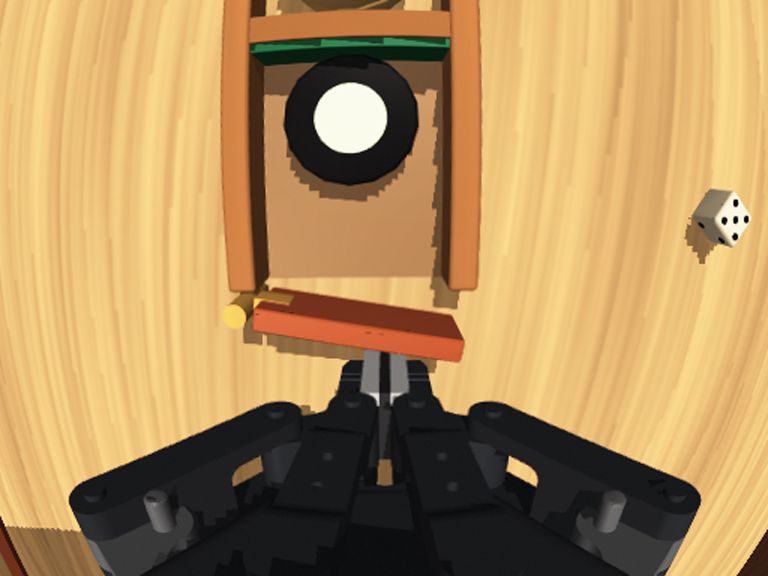

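The gate is about 0.1 rad from shut. Pressing it gently to the hard stop.

Call:
servo_tool(
  translation=[
    [0.2,0,0],
    [0.4,0,0],
    [0.6,0,0],
    [0.75,0,0],
    [0.85,0,0],
    [0.9,0,0],
  ],
  yaw=[0,0,0,0,0,0],
)

```text
time_s: 13.1
tool_pos: [0.6306, 0.0541, 0.0415]
ee_rot: [3.131, 0.002, 1.676]
wrist_force: [-0.0, -1.3, 0.3]
opening: -0.0001
```

Call:
servo_tool(
  translation=[
    [0.05,0,0],
    [0.1,0,0],
    [0.15,0,0],
    [0.15,0,0],
  ],
  yaw=[0,0,0,0],
)

```text
time_s: 13.43
tool_pos: [0.6306, 0.0543, 0.0416]
ee_rot: [3.131, 0.004, 1.676]
wrist_force: [0.4, -7.7, -1.1]
opening: 0.0002
```

```bash
python3 look.py w14
```

```text
[0.63056867 0.05429143 0.04156173] [3.13072053 0.0036974  1.67624676] 0.0002001128736301586 13.4333 [ 0.40275287 -7.65351414 -1.0507751 ]
[ 210   74   48   46 1751] [233.02227299  96.74700171] [0.6107 0.1295 0.012 ] tray [[0.0189 0.001 ]] tool [ 0.077  -0.0122  0.0291]
```

View pics/w14.png

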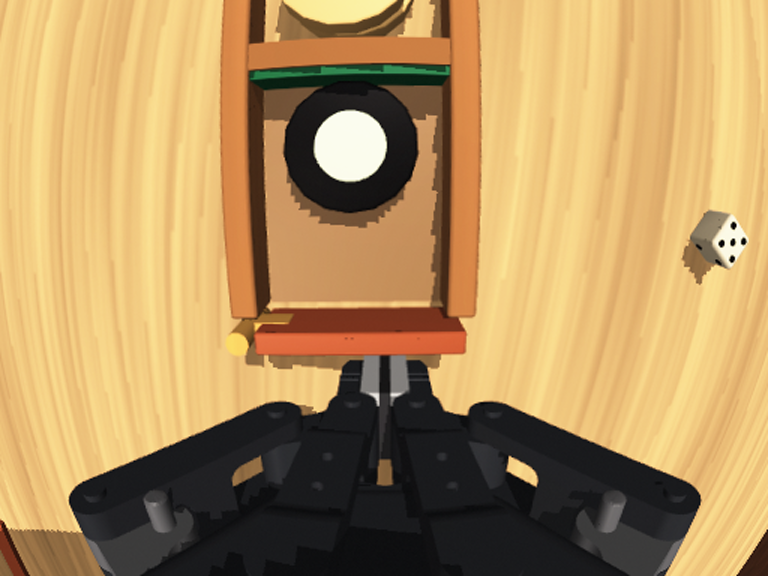

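The gate sits parallel to the mouth at its hard stop (7.7 N). Retreating straight back, then up, and checking from above.

Call:
servo_tool(
  translation=[
    [-0.3,0,0],
    [-0.8,0,0],
    [-1.5,0,0],
    [-2.2,0,0],
    [-3,0,-1],
    [-3,0,-4],
    [-3,0,-8],
    [-3,0,-12],
    [-3,0,-15],
    [-3,0,-15],
  ],
  yaw=[0,0,0,0,0,0,0,0,0,0],
)

```text
time_s: 14.32
tool_pos: [0.6343, 0.024, 0.1999]
ee_rot: [3.119, 0.007, 1.676]
wrist_force: [0.3, 0.8, 0.4]
opening: 0.0001
```

Run:
```python
from look import *
s,c=look("w15")
f=lambda p,z:wr2w(c,s,np.array(p)/1.5-.17,z)
c=ctrl.capture("top")
cv2.imwrite("pics/top2.png",cv2.resize(c["img"][115:285,180:440,::-1],None,fx=3,fy=3,interpolation=cv2.INTER_CUBIC))
```

```text
[0.63425533 0.02401008 0.19988134] [3.11860886 0.00663693 1.6759351 ] 0.00014075161137541722 14.3167 [0.30521139 0.83156433 0.4425126 ]
```

View pics/w15.png

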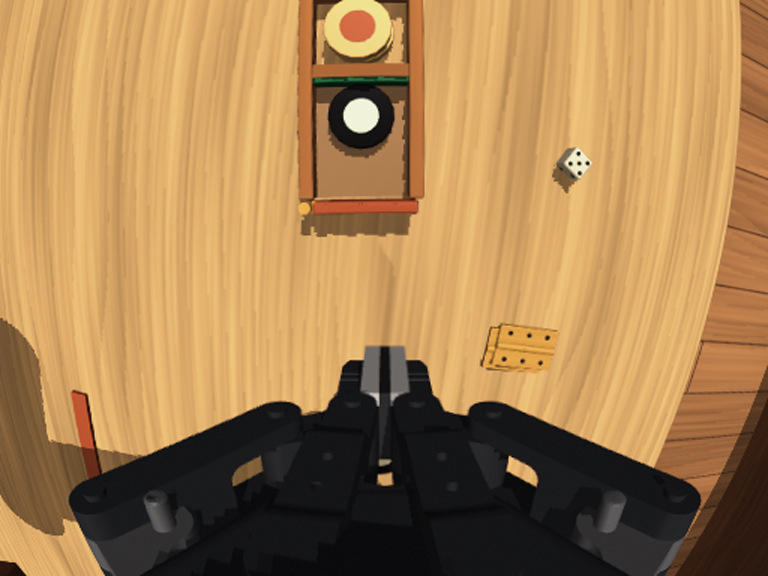

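View pics/top2.png

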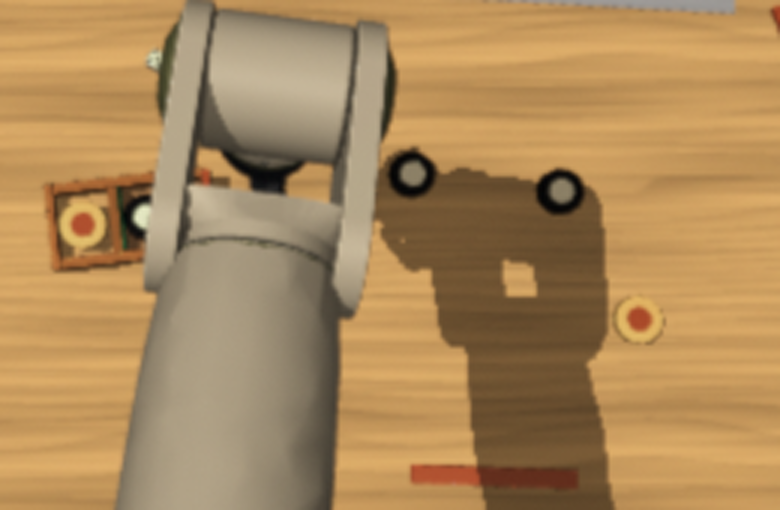

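The wrist view shows the checker at (361,115) against the green stop. The gate is shut across the mouth, from (313,207) to (418,207). The loose things are where they were, and nothing touches the robot. Handing in.

```bash
python3 -c "
from station import ctrl
print(ctrl.finish_job())"
```

```text
the job is handed in; nothing more can be done
None
```

The ebony checker now rests against the green stop, the gate is shut behind it, and I handed the job in at 14.4 s of the 72 s. I pushed the checker nearest the base flat along the table with two slightly opened fingertips: diagonally, in an arc onto the lane, then straight in. I then swept the gate shut with the closed fingers.

**Forces:** contact force was 8.7 N when the checker met the stop and 7.7 N when the gate met its hard stop. Both are readings at the end of those moves, well under the limits.

**Final views:** the wrist camera, with the arm withdrawn, showed the checker against the stop and the gate parallel across the mouth. The die, hinges, strip and pale checker looked unmoved.

**Checks that disagreed or were limited:**
- The checker measured at x ≈ 18.6–19 mm in my tray frame instead of 17. My estimate of the tray's origin was about 1.5–2 mm off along the lane, so I relied on the contact force and the view.
- The arm blocked part of the last top view, so the gate was confirmed only by the wrist camera and the force.
- The wrist showed a small tilt of about 0.02 rad at the end, after the fingers had left the gate.

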